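# Shut the marked gas valve in the bench valve box

## Task

On the lab bench, push the loose cover of the grey valve box sideways, off the recess and fully onto the deck until it meets the end stop, sliding it without lifting or tilting it. Then, in the uncovered recess, push the marked valve handle (the one that ends in a round disc) fully shut, round to its stop across the pipe. Only push: pick nothing up, leave the other handle and everything else where it is, and finish with the cover still open and the robot clear.

Things in the scene. Friction and masses are not known exactly. Their poses are not given: they have to be found in the camera images.
- box: grey metal valve box fixed to the bench, 170 (x) x 470 (y) x 82 mm high; origin: centre of its underside; x points away from the robot's side, y along its length. Its -y half is an open recess, its +y half a solid flat deck 70 mm above the bench. Strips 12 mm high guide the cover along both long edges of the top (inner faces at x +-77.5 mm)
- recess (a point): centre of the recess's mouth, level with its rim, 70 mm above the bench; axes as the box. Inside, the recess spans box x -65..+65 mm, y -215..-5 mm; its floor is 8 mm above the bench
- stop (a point): middle of the inner face of the end stop, a bar 12 mm high across the deck's +y end (box y +226 mm), at the deck's height; the cover's edge comes to rest against it
- cover: loose flat aluminium cover, 150 (x) x 226 (y) x 4 mm, 0.3 to 0.6 kg, lying over the recess between the guide strips (2.5 mm play a side), hiding both valves. It slides along box y onto the deck: origin at box y -109 to -91 mm at the start, +113 mm at the end stop; a few newtons move it and it stays where left. Origin: centre of its underside; axes as the box
- rib (a point): top middle of the cover's upright rib (90 mm along x, 8 mm thick in y, top 34 mm above the cover's underside), which runs across the middle of the cover; push against its side face
- marked_handle (a joint): angle of the marked handle about its upright axis, clockwise from above: 0 = open, along the pipe, pointing to the box's -x (towards the robot); 1.571 = shut, against its firm stop, across the pipe, pointing to the box's +y. Starts at 0 to 0.35; about 3 N at the disc turns it; it stays where left
- marked_hub (a point): top of the marked handle on its axis, 58 mm above the bench, at box x +15 mm, y -152 or -68 mm (the two valves change places). The handle lies along this point's -x: a steel bar 12 mm wide, underside 50 mm above the bench. Below it the brass valve body and the copper pipe along box x stay under 41 mm above the bench, but for the 12 mm stem on the axis
- marked_tip (a point): top centre of the flat round disc (26 mm across, 8 mm thick, small dark dimple in the middle) at the end of the marked handle, 41 mm from its axis. This disc is the mark: the other handle is a plain straight bar
- plain_handle (a joint): angle of the other valve's handle (same sense and range); starts at 0 to 0.2 and must be left as it is
- plain_tip (a point): top of the plain handle, 41 mm from its axis; a straight steel bar 12 mm wide, 8 mm thick, 54 mm long from the axis, at the same height as the marked one
- fitting: loose brass ring, 24 mm across, 12 mm high, lying on the recess floor behind the valves; origin: centre of its underside. Bystander
- amber: amber glass jar with white cap, 54 mm across, 85 mm high, behind the box; origin: centre of its underside. Bystander
- beaker: glass beaker, 66 mm across, 85 mm high, behind the box; origin: centre of its underside. Bystander
- tipbox: grey box with clear lid, 80 x 115 x 60 mm high, behind the box; origin: centre of its underside. Bystander
- tape: roll of paper tape lying flat, 68 mm across, 20 mm high, between robot and box; origin: centre of its underside. Bystander
- vial: white vial with black cap, 32 mm across, 55 mm high, between robot and box; origin: centre of its underside. Bystander
- reagent: white bottle with blue cap, 68 mm across, 130 mm high, beyond the box's -y end; origin: centre of its underside. Bystander

How it is judged:
By the outcome, as a careful person would: the job done as asked, in the order asked, and still so for the second after the job is handed in, with the robot touching nothing.
It also fails if it takes over 51 s, if anything falls off the work surface, if the arm or the gripper's body presses on something with over 40 N, if the wrist force passes 120 N, or if a joint passes its speed limit or range.

## Robot

A 7-joint arm with a two-finger parallel gripper is mounted at the origin on the work surface. World frame = base frame: x ahead of the robot, y to its left, z up, the work surface at z = 0. Lengths are in m, angles in rad, forces in N, time in s.
With the tool pointing down it reaches from about 0.4 to 0.85 m from the base axis. Payload 10.4 kg.
Tool frame: the origin (TCP) lies on the front face of the gripper's body, between the roots of the fingers; the fingertips stand 73 mm ahead of it and the grasp point (between the pads) lies 54 mm ahead of it; x points along the fingers, y is the direction in which the jaws open and shut, and the axes are right-handed (so a half turn about x gives the same grasp; the last joint's range is limited). The gripper opens to 85 mm and grips with 20 to 120 N. Pads are 22 mm wide; open, the fingers measure 114 mm over their backs; the gripper's body (76 mm by 85 mm) begins 54 mm behind the grasp point. The pads swing forward as they close: fully open they stand 13 mm farther back than shut.
Start: joints at [1.086, 0.332, -0.065, 1.46, 0.022, 1.35, -0.088], TCP at [0.278, -0.56, 0.304] pointing down, gripper open.
Joint ranges: [-2.6, 2.6], [-0.5, 2.12], [-1.47, 1.34], [0.16, 2.42], [-1.27, 4.41], [0.06, 2.06], [-2.6, 2.6]. Speed limits (rad/s): [2.22, 2.22, 2.79, 2.79, 3.14, 3.14, 3.14].

## Interface

Orientations are given as a unit quaternion [x, y, z, w].
In Python, from workcell import manip gives the robot as it stands. The module is installed in compiled form; this text tells all that it offers.
- The arm moves only by the tool arm_command, never from a script. Its argument "moves" is a list that holds one entry, the list of rows, each a list of 5 numbers: the closure, from 0 (fully open) to 1 (shut), then the shift along the tool's x, y, z in units of 25 mm (1.0 is 25 mm), then the turn about the tool's x in degrees. A call has 1 to 12 rows; each row shifts and turns the commanded pose from where the row before left it, along the tool's axes as they then stand; what a row does not reach is not made up. A row lasts 1/12 s, in which the tool goes at most 41.7 mm and 7.16 degrees, less where a joint would pass 70% of its speed; a pose out of reach is approached as far as the arm can. A call is refused whole if a number of a shift passes 1 or a number of a turn 7.16, either way. A call with a gripper value outside its range is refused whole. The fingers move at their own pace and stop on an object; "force" is the grip in N (left out, the last holds). Time passes only in rows, so rows that do not move let the fingers close. It gives the time, the measured TCP pose, the force and the opening at its end, in the units of the state.
- manip.get_obs(): the state, without advancing time (a new reading comes with each control period).
- manip.camera(name): name is "side" or "top"; returns the picture (384x512x3 uint8, red, green, blue); there is no depth.
- manip.camera_info(name): a dict with "vfov" (degrees; the focal length in pixels is half the picture's height over the tangent of half this angle, whatever the lens; pixels are square), "cx", "cy" (the principal point, pixels), "pose" (4x4, takes a point from camera to world coordinates). Camera axes: x right, y down, z forward; pixel columns grow to the right and rows downward; lengths in m; the calibration is good to about 2 mm. A picture is of the moment at which its call begins. camera_info takes no time and is no camera call.
- manip.hand_in(): hands the job in, once; it reports no verdict.
Trained networks look in the newest picture that a camera, given by its name, has taken for a name from the list of things; names that differ only in an ending like _2 or _b are one class to them, and where a whole thing is asked for, a point or a joint stands for the part that bears it (a point fixed in the world has none). Each returns a list of dicts, best first, with "confidence" (0 to 1); they miss things now and then, are a little off and sometimes report something else, mostly with a low value. They report only what shows in the picture. A call takes as long as a camera call.
- manip.regions_of(query, camera): "mask" (384x512 bool, what is visible of it) and "rect" ([left, top, right, bottom] in pixels, round what is visible of it).
- manip.pinpoint(query, camera): "pixel" ([row, column] in pixels: a listed point, or the origin of a listed thing).
The state is a dict: "clock": time; "joint_pos": joint angles; "joint_velocities": joint speeds; "tau": joint torques, N m; "position": TCP position; "ee_rot": TCP orientation; "ft_force": force on the tool from outside, world axes, zero at the start; "torque": the same for the moment, N m; "grip_width": opening from 0.0 (shut) to 1.0 (fully open).
Only numpy, scipy, OpenCV 4.12 (cv2) and the standard library are available. Lean on these libraries where they do the work, as an engineer would, in place of code of your own. Each camera call takes 0.05 s, during which the arm holds its last target.

## Working session

There is one attempt and no reset: what is moved stays moved. The work goes in short steps, Python scripts to look and compute and a tool call to move; the robot and the scene stay as the last step left them, time stands still between calls to the robot, and variables do not carry over. Pictures are saved under pics/ and viewed, and the job is handed in when it is done.

Besides the shell and the picture viewer there is one more tool, called after "Call:" by a JSON object that holds its "name" and its "arguments". arm_command: Moves the arm, as the interface text tells. Its arguments: {"type":"object","properties":{"moves":{"type":"array","items":{"type":"array","items":{"type":"array","items":{"type":"number"}}}},"force":{"type":"number"}},"required":["moves"]}

```bash
mkdir -p pics; cat > h.py <<'E'
import numpy as np,cv2
from workcell import manip
from scipy.spatial.transform import Rotation as R
def ray(cam,rc):
    i=manip.camera_info(cam);f=192/np.tan(np.radians(i['vfov'])/2);T=np.array(i['pose'])
    d=T[:3,:3]@np.array([(rc[1]-i['cx'])/f,(rc[0]-i['cy'])/f,1]);return T[:3,3],d
def atz(cam,rc,z):
    o,d=ray(cam,rc);return o+d*(z-o[2])/d[2]
def proj(cam,p):
    i=manip.camera_info(cam);f=192/np.tan(np.radians(i['vfov'])/2);T=np.linalg.inv(np.array(i['pose']))
    q=T[:3,:3]@np.array(p)+T[:3,3];return i['cy']+f*q[1]/q[2],i['cx']+f*q[0]/q[2]
def snap(cam,n):
    im=manip.camera(cam);cv2.imwrite(f'pics/{n}.png',im[...,::-1]);return im
E
python3 - <<'E'
from h import *
np.set_printoptions(precision=4,suppress=True)
for c in('top','side'):
    snap(c,c+'0');i=manip.camera_info(c);print(c,i)
for q,z in(('rib',.104),('cover',.07),('box',0),('stop',.07),('recess',.07)):
    for c in('top','side'):
        for r in manip.pinpoint(q,c)[:2]: print(q,c,r['confidence'],r['pixel'],atz(c,r['pixel'],z))
o=manip.get_obs();print(o)
print(R.from_quat(o['ee_rot']).as_matrix())
E
```

```text
top {'vfov': 49.214947784569375, 'cx': 254.44948812601166, 'cy': 189.57702443860114, 'pose': array([[-0.0112, -0.9963,  0.0851,  0.4923],
       [-0.9999,  0.0101, -0.0132, -0.0006],
       [ 0.0123, -0.0853, -0.9963,  0.9872],
       [ 0.    ,  0.    ,  0.    ,  1.    ]])}
side {'vfov': 44.13107727473265, 'cx': 250.9590297721455, 'cy': 184.8098457843319, 'pose': array([[-0.6722, -0.4955,  0.5501, -0.1192],
       [-0.7403,  0.4363, -0.5115,  0.6246],
       [ 0.0134, -0.7511, -0.6601,  0.9066],
       [ 0.    ,  0.    ,  0.    ,  1.    ]])}
rib top 0.73 [197.1, 249.5] [ 0.552  -0.0017  0.104 ]
rib top 0.45 [184.1, 346.1] [ 0.5775 -0.2071  0.104 ]
rib side 0.69 [193.1, 253.6] [0.5218 0.019  0.104 ]
rib side 0.55 [181.7, 252.5] [ 0.556  -0.0085  0.104 ]
cover top 0.68 [198.8, 254.7] [ 0.5504 -0.0131  0.07  ]
cover side 0.78 [194.6, 253.3] [ 0.5452 -0.0021  0.07  ]
box top 0.72 [208.1, 214.2] [0.5339 0.0814 0.    ]
box side 0.62 [233.3, 230.1] [0.531  0.0909 0.    ]
stop top 0.65 [228.8, 101.1] [0.4887 0.3208 0.07  ]
stop side 0.87 [268.7, 165.2] [0.495 0.309 0.07 ]
{'clock': 0.6, 'joint_pos': array([ 1.0864,  0.3318, -0.0647,  1.4595,  0.0216,  1.3497, -0.0885]), 'joint_velocities': array([ 0.0008,  0.0024,  0.0009,  0.0012, -0.0004, -0.0004, -0.0012]), 'tau': array([ -0.0232, -55.1602,   0.0409, -33.2552,  -0.0549,   0.6557,
         0.0016]), 'position': array([ 0.2786, -0.5598,  0.3045]), 'ee_rot': array([ 0.6885,  0.1614, -0.6882,  0.1623]), 'ft_force': array([-0.2143, -0.7648,  4.9899]), 'torque': array([-0.3986, -0.1434, -0.0192]), 'grip_width': 1.0000347553559916}
[[ 0.0006  0.4456 -0.8952]
 [-0.0011 -0.8952 -0.4456]
 [-1.      0.0013 -0.0001]]
```

View pics/top0.png

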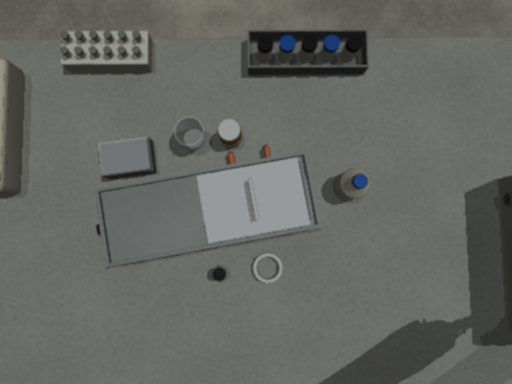

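View pics/side0.png

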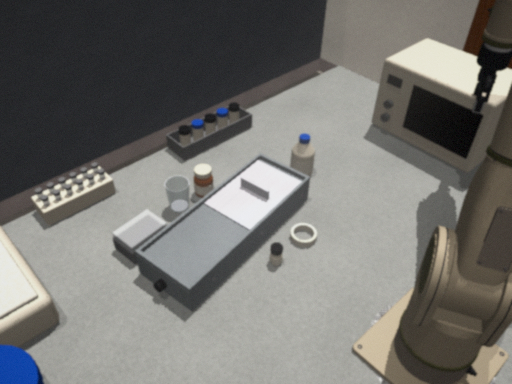

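The top view shows the box from about column 98 to 318 and rows 156 to 264. The cover is on its right (-y) half, with the rib near (251,200). I'll refine the box pose next.

```bash
python3 - <<'E'
from h import *
np.set_printoptions(precision=4,suppress=True)
im=snap('top','t1')
cr=im[140:280,85:335];cv2.imwrite('pics/t1z.png',cv2.resize(cr,None,fx=3.2,fy=3.2,interpolation=cv2.INTER_CUBIC)[...,::-1])
for q,z in(('box',.08),('cover',.074)):
    r=manip.regions_of(q,'top')
    for k in r[:1]:
        m=k['mask'].astype(np.uint8);c=max(cv2.findContours(m,0,1)[0],key=cv2.contourArea)
        W=np.array([atz('top',(p[0][1],p[0][0]),z)[:2] for p in c],np.float32)
        rr=cv2.minAreaRect(W);print(q,k['confidence'],k['rect'],rr,cv2.boxPoints(rr))
E
```

```text
box 0.81 [95.1, 146.6, 319.5, 265.3] ((0.543717622756958, 0.0945361852645874), (0.1993085741996765, 0.47986724972724915), 9.859012603759766) [[ 0.4045  0.3139]
 [ 0.4866 -0.1589]
 [ 0.683  -0.1248]
 [ 0.6008  0.348 ]]
cover 0.85 [197.6, 158.2, 309.9, 242.0] ((0.5492504835128784, -0.008514851331710815), (0.15259304642677307, 0.22877441346645355), 10.5901517868042) [[ 0.4532  0.0899]
 [ 0.4953 -0.135 ]
 [ 0.6453 -0.1069]
 [ 0.6032  0.1179]]
```

View pics/t1z.png

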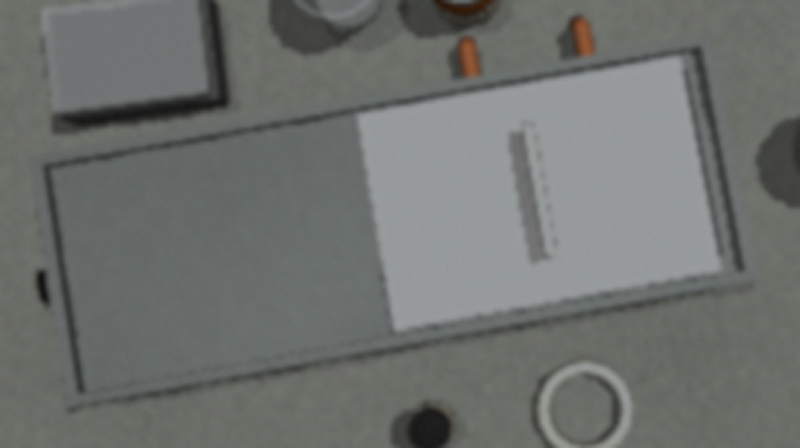

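```bash
python3 - <<'E'
from h import *
from scipy.optimize import least_squares
np.set_printoptions(precision=4,suppress=True)
z=lambda L:[((v/3.2+140-.5+.5/3.2),(u/3.2+85-.5+.5/3.2)) for u,v in L]
B=z([(42,160),(702,48),(750,282),(68,408)]);C=z([(357,115),(682,58),(722,270),(395,330)])
bm=[(.085,.235),(.085,-.235),(-.085,-.235),(-.085,.235)];cm=[(.075,.113),(.075,-.113),(-.075,-.113),(-.075,.113)]
def fit(m,P,h):
    W=np.array([atz('top',p,h)[:2] for p in P])
    def f(q):
        c,s=np.cos(q[2]),np.sin(q[2]);return (np.array(m)@np.array([[c,s],[-s,c]])+q[:2]-W).ravel()
    r=least_squares(f,[.54,.09,.18]);return r.x,r.fun*1e3
b,e=fit(bm,B,.082);print('box',b,np.degrees(b[2]),e)
c,e=fit(cm,C,.074);print('cov',c,np.degrees(c[2]),e)
d=c[:2]-b[:2];s=b[2];X=np.array([np.cos(s),np.sin(s)]);Y=np.array([-np.sin(s),np.cos(s)]);print('cover in box',d@X,d@Y)
for n,p in(('rib',(0,d@Y)),('stop',(0,.226)),('hubA',(.015,-.152)),('hubB',(.015,-.068))):print(n,b[:2]+p[0]*X+p[1]*Y)
E
```

```text
box [0.5278 0.0893 0.1635] 9.366587942982658 [ 0.4915  9.6803  4.7367 -6.7835 -3.4498 -5.4791 -1.7784  2.5823]
cov [ 0.548  -0.0098  0.168 ] 9.623374519384457 [ 0.6878 -0.2579  1.1374  0.3344 -0.9651 -0.4389 -0.8601  0.3623]
cover in box 0.0037860257044760558 -0.10113694965262451
rib [ 0.5443 -0.0105]
stop [0.491  0.3123]
hubA [ 0.5674 -0.0582]
hubB [0.5537 0.0247]
```

Call:
{"name": "arm_command", "arguments": {"moves": [[[1, 0, 0, 0, -7.1], [1, 0, 0, 0, -7.1], [1, 0, 0, 0, -7.1], [1, 0, 0, 0, -7.1], [1, 0, 0, 0, -7.1], [1, 0, 0, 0, -7.1], [1, 0, 0, 0, -7.1], [1, 0, 0, 0, -7.1], [1, 0, 0, 0, -7.1], [1, 0, 0, 0, -7.1], [1, 0, 0, 0, -2.3], [1, 0, 0, 0, 0]]]}}

```text
clock: 1.75
position: [0.278, -0.5587, 0.3018]
ee_rot: [0.456, 0.543, -0.454, 0.54]
ft_force: [-0.3, 0.0, -5.9]
grip_width: -0.0
```

```bash
cat >> h.py <<'E'
def need(tx,ty,tz):
    o=manip.get_obs();M=R.from_quat(o['ee_rot']).as_matrix();p=np.array(o['position'])
    print('t',round(o['clock'],2),'p',p.round(4),'yaw',np.degrees(np.arctan2(M[1,1],M[0,1])).round(2),'tilt',M[2].round(4),'F',np.array(o['ft_force']).round(1),'g',round(o['grip_width'],2))
    print('units',(M.T@(np.array([tx,ty,tz])-p)/.025).round(2))
E
python3 -c "
from h import *
need(.5547,-.049,.304)"
```

```text
t 1.75 p [ 0.278  -0.5587  0.3018] yaw 9.88 tilt [-1.     -0.0012 -0.0042] F [-0.3  0.  -5.9] g -0.0
units [ -0.03  14.4  -18.19]
```

Call:
{"name": "arm_command", "arguments": {"moves": [[[1, 0, 0.6, -0.76, 0], [1, 0, 0.6, -0.76, 0], [1, 0, 0.6, -0.76, 0], [1, 0, 0.6, -0.76, 0], [1, 0, 0.6, -0.76, 0], [1, 0, 0.6, -0.76, 0], [1, 0, 0.6, -0.76, 0], [1, 0, 0.6, -0.76, 0], [1, 0, 0.6, -0.76, 0], [1, 0, 0.6, -0.76, 0], [1, 0, 0.6, -0.76, 0], [1, 0, 0.6, -0.76, 0]]]}}

```text
clock: 2.75
position: [0.4171, -0.3028, 0.3028]
ee_rot: [0.456, 0.541, -0.456, 0.539]
ft_force: [0.3, 0.9, -6.0]
grip_width: -0.002
```

Call:
{"name": "arm_command", "arguments": {"moves": [[[1, 0, 0.6, -0.76, 0], [1, 0, 0.6, -0.76, 0], [1, 0, 0.6, -0.76, 0], [1, 0, 0.6, -0.76, 0], [1, 0, 0.6, -0.76, 0], [1, 0, 0.6, -0.76, 0], [1, 0, 0.6, -0.76, 0], [1, 0, 0.6, -0.76, 0], [1, 0, 0.6, -0.76, 0], [1, 0, 0.6, -0.76, 0], [1, 0, 0.3, -0.4, 0], [1, 0, 0, 0, 0]]]}}

```text
clock: 3.75
position: [0.5388, -0.077, 0.3027]
ee_rot: [0.455, 0.542, -0.455, 0.54]
ft_force: [-0.1, -0.0, -5.9]
grip_width: -0.001
```

```bash
python3 -c "
from h import *
need(.5547,-.049,.163)
snap('side','s2');snap('top','t2')"
```

```text
t 3.75 p [ 0.5388 -0.077   0.3027] yaw 9.92 tilt [-1.     -0.0017 -0.0024] F [-0.1 -0.  -5.9] g -0.0
units [ 5.59  0.83 -0.98]
```

View pics/s2.png

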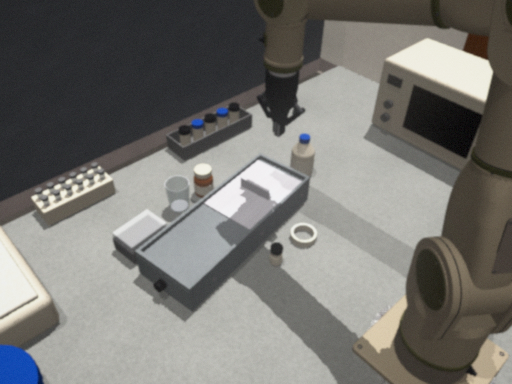

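View pics/t2.png

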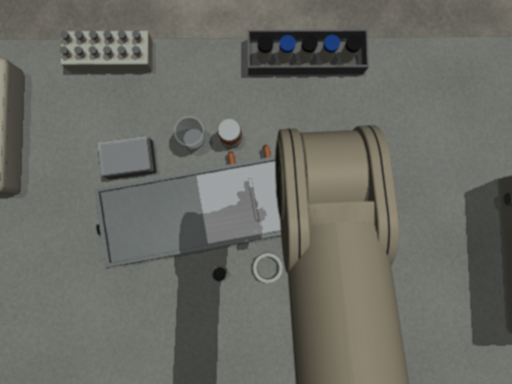

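The arm is at the -y side of the rib, which the side view shows near (258,188). I'll go down next.

Call:
{"name": "arm_command", "arguments": {"moves": [[[1, 0.3, 0.4, -0.3, 0], [1, 0.7, 0.43, -0.3, 0], [1, 0.8, 0, -0.1, 0], [1, 0.8, 0, 0, 0], [1, 0.8, 0, 0, 0], [1, 0.6, 0, 0, 0], [1, 0.4, 0, 0, 0], [1, 0, 0, 0, 0]]]}}

```text
clock: 4.52
position: [0.5545, -0.0611, 0.1916]
ee_rot: [0.455, 0.541, -0.457, 0.539]
ft_force: [0.3, -0.8, -6.3]
grip_width: 0.003
```

```bash
python3 -c "
from h import *
need(.5547,-.049,.163)
im=snap('side','s3')
cv2.imwrite('pics/s3z.png',cv2.resize(im[80:300,130:380],None,fx=3,fy=2.7)[:590,:,::-1])"
```

```text
t 4.52 p [ 0.5545 -0.0611  0.1916] yaw 9.64 tilt [-1.e+00 -4.e-03 -7.e-04] F [ 0.3 -0.8 -6.3] g 0.0
units [ 1.14  0.09 -0.48]
```

View pics/s3z.png

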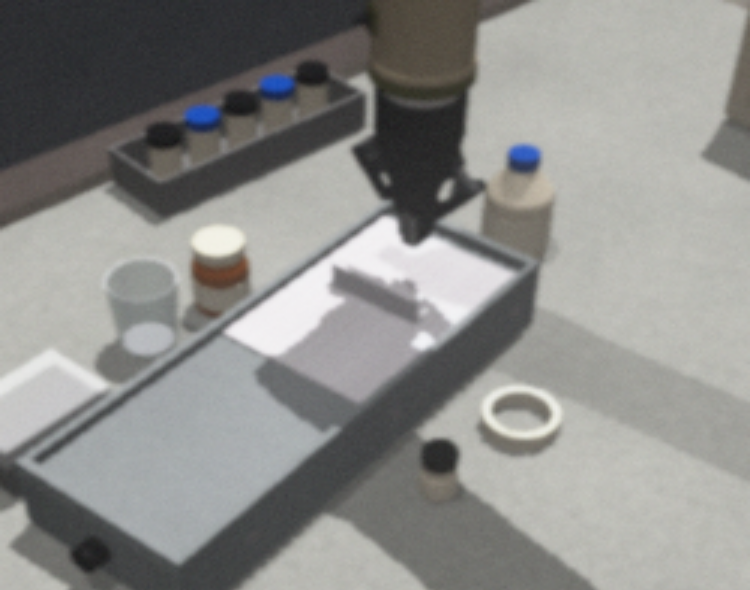

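Call:
{"name": "arm_command", "arguments": {"moves": [[[1, 0.5, 0, 0, 0], [1, 0.5, 0, 0, 0], [1, 0.15, 0, 0, 0], [1, 0, 0, 0, 0], [1, 0, 0, -0.3, 0], [1, 0, 0, -0.3, 0], [1, 0, 0, -0.2, 0], [1, 0, 0, 0, 0]]]}}

```text
clock: 5.23
position: [0.5527, -0.038, 0.1657]
ee_rot: [0.455, 0.541, -0.455, 0.541]
ft_force: [0.5, -0.2, -5.5]
grip_width: -0.003
```

```bash
python3 -c "
from h import *
need(.5547,-.049,.163)
im=snap('side','s4')
cv2.imwrite('pics/s4z.png',cv2.resize(im[140:270,180:350],None,fx=4.4,fy=4.4)[:590,:,::-1])"
```

```text
t 5.23 p [ 0.5527 -0.038   0.1657] yaw 9.9 tilt [-1.e+00  9.e-04 -3.e-04] F [ 0.5 -0.2 -5.5] g -0.0
units [0.11 0.   0.45]
```

View pics/s4z.png

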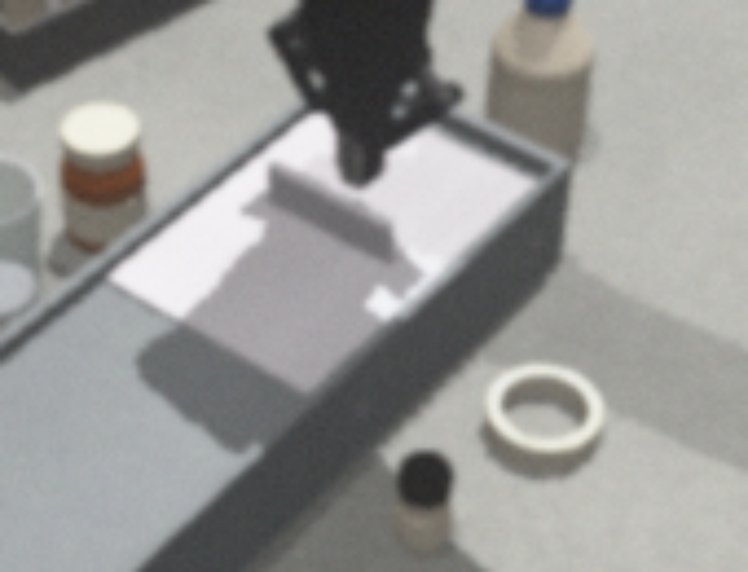

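Call:
{"name": "arm_command", "arguments": {"moves": [[[1, 0.1, 0, -0.1, 0], [1, 0, 0, -0.15, 0], [1, 0, 0, -0.15, 0], [1, 0, 0, -0.15, 0], [1, 0, 0, -0.2, 0], [1, 0, 0, -0.25, 0], [1, 0, 0, -0.3, 0], [1, 0, 0, -0.3, 0], [1, 0, 0, -0.3, 0], [1, 0, 0, -0.3, 0], [1, 0, 0, -0.3, 0], [1, 0, 0, 0, 0]]]}}

```text
clock: 6.28
position: [0.5417, 0.0239, 0.1627]
ee_rot: [0.455, 0.542, -0.455, 0.541]
ft_force: [0.6, -0.3, -6.4]
grip_width: -0.005
```

```bash
python3 -c "
from h import *
need(.5547,-.049,.163)
im=snap('side','s5')
cv2.imwrite('pics/s5z.png',cv2.resize(im[140:270,180:350],None,fx=4.4,fy=4.4)[:590,:,::-1])"
```

```text
t 6.28 p [0.5417 0.0239 0.1627] yaw 9.9 tilt [-1.e+00  1.e-04 -1.e-03] F [ 0.6 -0.3 -6.4] g -0.0
units [-0.01  0.01  2.96]
```

View pics/s5z.png

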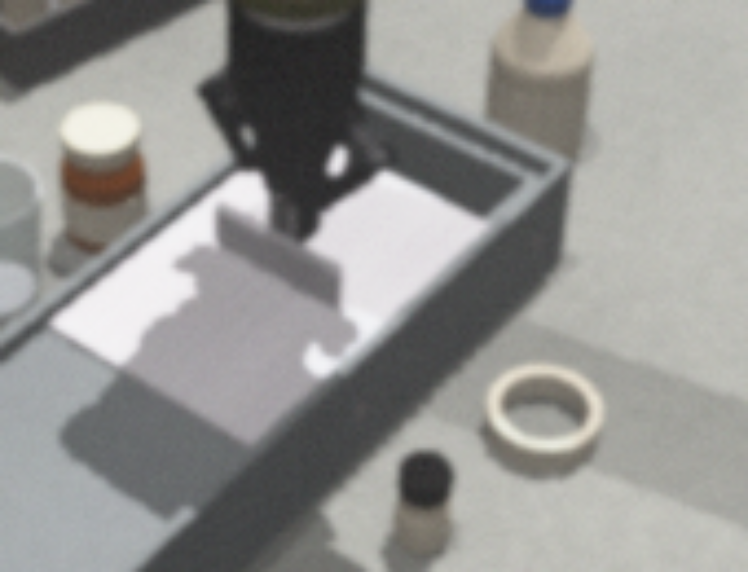

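Call:
{"name": "arm_command", "arguments": {"moves": [[[1, 0, 0, -0.2, 0], [1, 0, 0, -0.3, 0], [1, 0, 0, -0.4, 0], [1, 0, 0, -0.5, 0], [1, 0, 0, -0.5, 0], [1, 0, 0, -0.5, 0], [1, 0, 0, -0.5, 0], [1, 0, 0, -0.5, 0], [1, 0, 0, -0.5, 0], [1, 0, 0, -0.4, 0], [1, 0, 0, -0.3, 0], [1, 0, 0, -0.2, 0]]]}}

```text
clock: 7.33
position: [0.5213, 0.1412, 0.1626]
ee_rot: [0.455, 0.541, -0.455, 0.541]
ft_force: [0.9, -4.3, -5.2]
grip_width: 0.001
```

Call:
{"name": "arm_command", "arguments": {"moves": [[[1, 0, 0, -0.15, 0], [1, 0, 0, -0.15, 0], [1, 0, 0, -0.15, 0], [1, 0, 0, -0.15, 0], [1, 0, 0, -0.15, 0], [1, 0, 0, -0.15, 0], [1, 0, 0, -0.15, 0], [1, 0, 0, -0.1, 0], [1, 0, 0, 0, 0]]]}}

```text
clock: 8.08
position: [0.5166, 0.1691, 0.1626]
ee_rot: [0.456, 0.541, -0.455, 0.541]
ft_force: [0.1, 0.6, -5.5]
grip_width: -0.002
```

```bash
python3 -c "
from h import *
need(.5547,-.049,.163)
im=snap('side','s6')
cv2.imwrite('pics/s6z.png',cv2.resize(im[140:310,120:330],None,fx=3.5,fy=3.5)[:590,:,::-1])
im=snap('top','t6')
cv2.imwrite('pics/t6z.png',cv2.resize(im[140:280,85:335],None,fx=3.2,fy=3.2)[:590,:,::-1])"
```

```text
t 8.08 p [0.5166 0.1691 0.1626] yaw 9.81 tilt [-1.e+00  1.e-04 -7.e-04] F [ 0.1  0.6 -5.5] g -0.0
units [-0.02  0.02  8.86]
```

View pics/s6z.png

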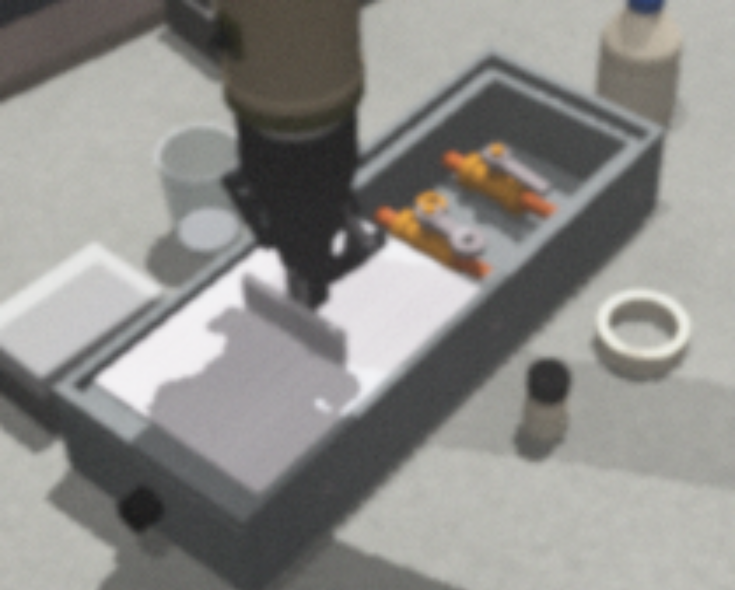

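View pics/t6z.png

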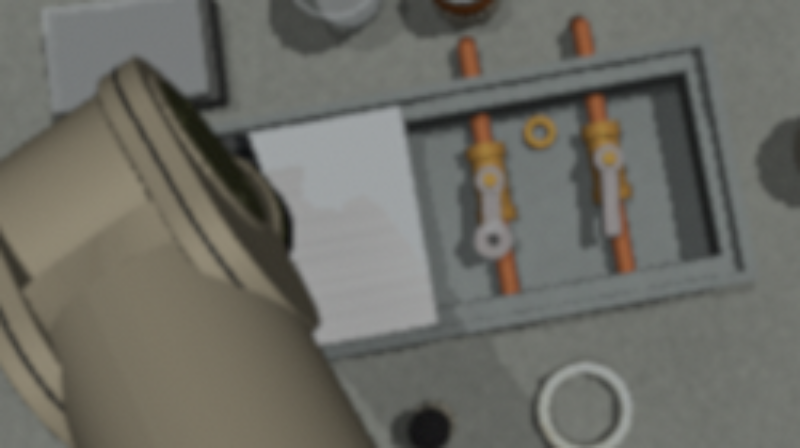

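The marked valve is the near one, at y -68. Its disc shows at about (490,238) in the zoomed top view. The cover still has roughly 15-20 mm to go.

Call:
{"name": "arm_command", "arguments": {"moves": [[[1, 0, 0, -0.1, 0], [1, 0, 0, -0.1, 0], [1, 0, 0, -0.1, 0], [1, 0, 0, -0.1, 0], [1, 0, 0, -0.1, 0]]]}}

```text
clock: 8.6
position: [0.5147, 0.1806, 0.1626]
ee_rot: [0.456, 0.541, -0.456, 0.541]
ft_force: [0.4, -3.3, -5.5]
grip_width: 0.0
```

```bash
python3 -c "
from h import *
need(.5547,-.049,.163)
im=snap('side','s7')
cv2.imwrite('pics/s7z.png',cv2.resize(im[210:300,130:260],None,fx=6,fy=6)[:590,:,::-1])"
```

```text
t 8.6 p [0.5147 0.1806 0.1626] yaw 9.75 tilt [-1.e+00 -1.e-04  2.e-04] F [ 0.4 -3.3 -5.5] g 0.0
units [-0.01  0.02  9.32]
```

View pics/s7z.png

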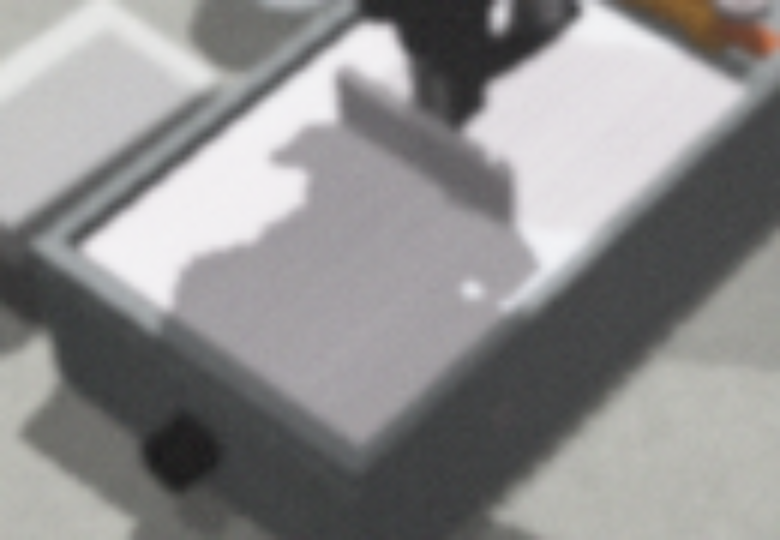

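Call:
{"name": "arm_command", "arguments": {"moves": [[[1, 0, 0, -0.1, 0], [1, 0, 0, -0.1, 0]]]}}

```text
clock: 8.82
position: [0.5139, 0.1854, 0.1626]
ee_rot: [0.456, 0.541, -0.456, 0.541]
ft_force: [0.7, -4.2, -5.4]
grip_width: -0.002
```

Call:
{"name": "arm_command", "arguments": {"moves": [[[1, 0, 0, -0.1, 0]]]}}

```text
clock: 8.9
position: [0.514, 0.186, 0.1626]
ee_rot: [0.455, 0.54, -0.457, 0.541]
ft_force: [1.3, -19.1, 0.4]
grip_width: -0.0
```

Force jumped to 19 N, so the cover is at the stop. I'll back off and lift clear.

Call:
{"name": "arm_command", "arguments": {"moves": [[[1, 0, 0, 0.2, 0], [1, 0, 0, 0.3, 0], [1, 0, 0, 0.4, 0], [1, -0.3, 0, 0.3, 0], [1, -0.6, 0, 0.4, 0], [1, -0.8, 0, 0.7, 0], [1, -0.6, 0, 0.9, 0], [1, -0.3, 0, 0.9, 0], [1, 0, 0, 0.9, 0], [1, 0, 0, 0.9, 0], [1, 0, 0, 0.9, 0], [1, 0, 0, 0.9, 0]]]}}

```text
clock: 9.9
position: [0.5462, -0.0035, 0.2284]
ee_rot: [0.456, 0.54, -0.456, 0.541]
ft_force: [0.3, -0.3, -6.1]
grip_width: 0.002
```

Call:
{"name": "arm_command", "arguments": {"moves": [[[1, 0, 0, 0.9, 0], [1, 0, 0, 0.9, 0], [1, 0, 0, 0.9, 0], [1, 0, 0, 0.9, 0], [1, 0, 0, 0.9, 0], [1, 0, 0, 0.9, 0], [1, 0, 0, 0.9, 0], [1, 0, 0, 0.5, 0], [1, 0, 0, 0, 0]]]}}

```text
clock: 10.65
position: [0.5746, -0.1733, 0.2278]
ee_rot: [0.457, 0.539, -0.457, 0.54]
ft_force: [0.3, -0.5, -6.3]
grip_width: -0.001
```

```bash
python3 -c "
from h import *
np.set_printoptions(precision=4,suppress=True)
need(.5547,-.049,.163)
im=snap('top','t8');snap('side','s8')
cv2.imwrite('pics/t8z.png',cv2.resize(im[140:280,85:335],None,fx=3.2,fy=3.2)[:590,:,::-1])
im=cv2.imread('pics/s8.png')
cv2.imwrite('pics/s8z.png',cv2.resize(im[140:310,120:330],None,fx=3.5,fy=3.5)[:590])
for q,z in(('marked_hub',.058),('marked_tip',.058),('plain_tip',.058),('cover',.07),('recess',.07)):
    for c in('top','side'):
        for r in manip.pinpoint(q,c)[:2]: print(q,c,r['confidence'],r['pixel'],atz(c,r['pixel'],z))
"
```

```text
t 10.65 p [ 0.5746 -0.1733  0.2278] yaw 9.49 tilt [-1.     -0.0001  0.0008] F [ 0.3 -0.5 -6.3] g -0.0
units [ 2.59  0.03 -5.04]
marked_hub top 0.62 [199.0, 237.9] [0.5511 0.024  0.058 ]
marked_hub side 0.64 [199.5, 242.8] [0.5589 0.0223 0.058 ]
marked_tip top 0.73 [228.6, 103.6] [0.489  0.3195 0.058 ]
marked_tip top 0.68 [209.7, 237.7] [0.5274 0.0246 0.058 ]
marked_tip side 0.43 [208.9, 250.2] [0.52   0.0315 0.058 ]
plain_tip top 0.61 [205.7, 275.4] [ 0.5353 -0.0591  0.058 ]
plain_tip side 0.55 [193.2, 268.9] [ 0.5314 -0.046   0.058 ]
cover top 0.79 [215.5, 156.4] [0.5162 0.2014 0.07  ]
cover side 0.77 [242.8, 198.3] [0.5071 0.2074 0.07  ]
cover side 0.62 [269.7, 164.6] [0.4935 0.3115 0.07  ]
recess top 0.85 [197.2, 260.9] [ 0.5538 -0.0268  0.07  ]
```

View pics/t8z.png

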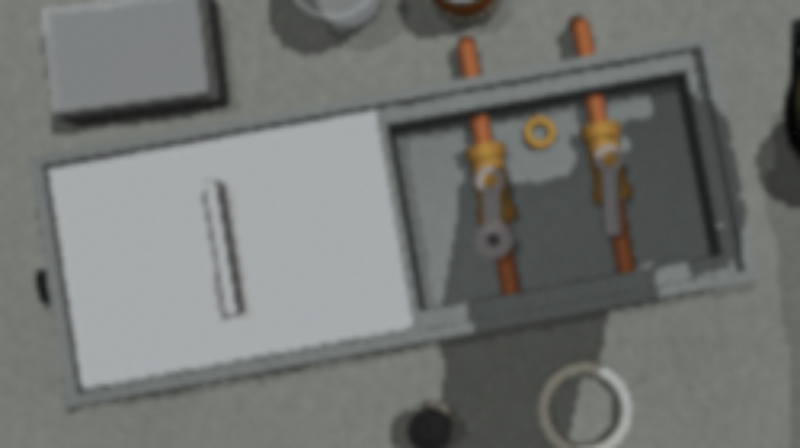

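View pics/s8z.png

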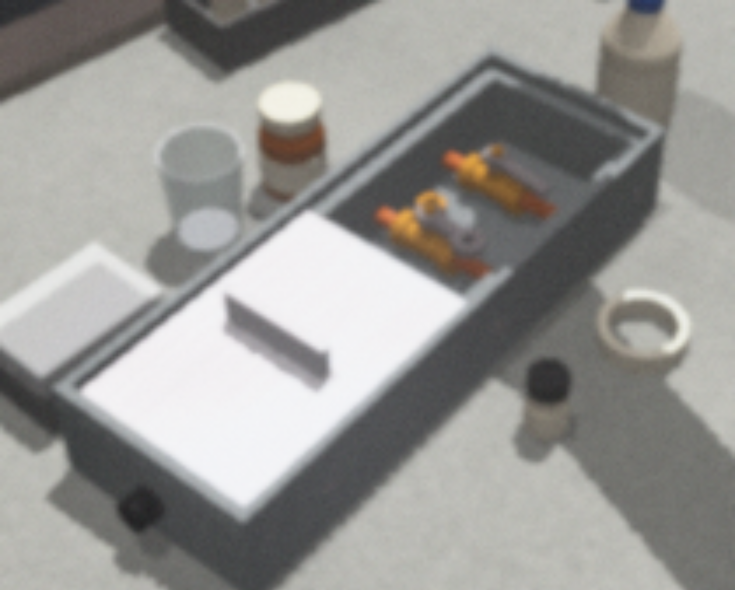

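```bash
python3 -c "
from h import *
np.set_printoptions(precision=4,suppress=True)
z=lambda u,v:(v/3.2+140-.34,u/3.2+85-.34)
P={}
for n,(u,v) in dict(mtip=(493,239),mhub=(489,180),phub=(608,156),pend=(612,236),ring=(540,131)).items():
    P[n]=atz('top',z(u,v),.02 if n=='ring' else .058);print(n,P[n])
d=P['mhub']-P['phub'];print(np.linalg.norm(d),np.degrees(np.arctan2(-d[0],d[1])))
d=P['mtip']-P['mhub'];print(np.linalg.norm(d),np.degrees(np.arctan2(-d[1],-d[0])))
d=P['pend']-P['phub'];print(np.linalg.norm(d),np.degrees(np.arctan2(-d[1],-d[0])))
C=np.array([[396,128],[683,76],[720,250],[424,308]])
W=[atz('top',z(*c),.07)[:2] for c in C];print(np.array(W),np.mean(W,0))
for p in ([.514,.186,.163],):print()
"
```

```text
mtip [0.5171 0.0224 0.058 ]
mhub [0.558  0.0249 0.058 ]
phub [ 0.5739 -0.058   0.058 ]
pend [ 0.5183 -0.0599  0.058 ]
ring [ 0.5959 -0.0113  0.02  ]
0.08440551279610184 10.845506413595391
0.040993072739976544 3.421481632641033
0.05565890603415976 1.9747386024084075
[[ 0.5936  0.0881]
 [ 0.6278 -0.11  ]
 [ 0.5076 -0.1329]
 [ 0.4705  0.0694]] [ 0.5499 -0.0213]
```

```bash
cat > path.py <<'E'
from h import *
from scipy.optimize import brentq
yaw=np.radians(10.3);X=np.array([np.cos(yaw),np.sin(yaw)]);Y=np.array([-np.sin(yaw),np.cos(yaw)])
hub=np.array([.5575,.0247])
def gap(D,t):
    d=np.abs(D*t)-[14.5,11];return np.linalg.norm(np.maximum(d,0))-13
def pt(th,ex=0):
    t=np.array([np.sin(th),np.cos(th)]);D=brentq(gap,15,60,args=(t,))+ex
    q=41*np.array([-np.cos(th),np.sin(th)])-D*t;return hub+(q[0]*X+q[1]*Y)/1e3
E
python3 -c "
from path import *
o=manip.get_obs();M=R.from_quat(o['ee_rot']).as_matrix();p=np.array(o['position'])
prev=p
for th,ex,z in [(.12,11,.2278),(.12,11,.121),(.12,0,.121)]+[(t,0,.121) for t in np.arange(.3,1.58,.18)]+[(1.571,0,.121),(1.571,-2,.121)]:
    q=np.r_[pt(th,ex),z];print(round(th,2),q.round(4),(M.T@(q-prev)/.025).round(2));prev=q
"
```

```text
0.12 [ 0.5187 -0.0129  0.2278] [-0.   -1.16 -6.54]
0.12 [ 0.5187 -0.0129  0.121 ] [ 4.27 -0.   -0.  ]
0.12 [ 0.518  -0.0019  0.121 ] [-0.    0.05 -0.44]
0.3 [0.5138 0.0047 0.121 ] [-0.   -0.12 -0.29]
0.48 [0.5103 0.011  0.121 ] [-0.   -0.09 -0.27]
0.66 [0.5074 0.0173 0.121 ] [-0.   -0.07 -0.27]
0.84 [0.5061 0.0253 0.121 ] [-0.    0.   -0.33]
1.02 [0.5071 0.0346 0.121 ] [-0.    0.1  -0.36]
1.2 [0.5109 0.0442 0.121 ] [-0.    0.22 -0.35]
1.38 [0.5165 0.0528 0.121 ] [ 0.    0.28 -0.3 ]
1.56 [0.5227 0.0597 0.121 ] [ 0.    0.29 -0.23]
1.57 [0.5231 0.0601 0.121 ] [ 0.    0.02 -0.01]
1.57 [0.5251 0.0605 0.121 ] [ 0.    0.08 -0.  ]
```

Call:
{"name": "arm_command", "arguments": {"moves": [[[1, 0, -0.1, -0.5, 0], [1, 0, -0.15, -0.8, 0], [1, 0, -0.15, -0.8, 0], [1, 0, -0.15, -0.8, 0], [1, 0, -0.15, -0.8, 0], [1, 0, -0.15, -0.8, 0], [1, 0, -0.15, -0.8, 0], [1, 0, -0.1, -0.7, 0], [1, 0, -0.06, -0.54, 0], [1, 0, 0, 0, 0]]]}}

```text
clock: 12.08
position: [0.5177, -0.0096, 0.2279]
ee_rot: [0.455, 0.542, -0.454, 0.542]
ft_force: [-0.1, 0.2, -6.3]
grip_width: -0.002
```

Call:
{"name": "arm_command", "arguments": {"moves": [[[1, 0.5, 0, 0, 0], [1, 0.7, 0, 0, 0], [1, 0.7, 0, 0, 0], [1, 0.5, 0, 0, 0], [1, 0.3, 0, 0, 0], [1, 0, 0, 0, 0]]]}}

```text
clock: 12.58
position: [0.5178, -0.0138, 0.1581]
ee_rot: [0.455, 0.541, -0.456, 0.54]
ft_force: [0.1, -1.0, -5.5]
grip_width: 0.001
```

```bash
python3 -c "
from h import *
need(.5187,-.0129,.121)
im=snap('top','t9')
cv2.imwrite('pics/t9z.png',cv2.resize(im[140:280,165:335],None,fx=4,fy=4)[:590,:,::-1])
im=snap('side','s9')
cv2.imwrite('pics/s9z.png',cv2.resize(im[140:270,180:350],None,fx=4.4,fy=4.4)[:590,:,::-1])"
```

```text
t 12.58 p [ 0.5178 -0.0138  0.1581] yaw 9.71 tilt [-1.0e+00 -2.8e-03 -9.0e-04] F [ 0.1 -1.  -5.5] g 0.0
units [ 1.49  0.04 -0.03]
```

View pics/t9z.png

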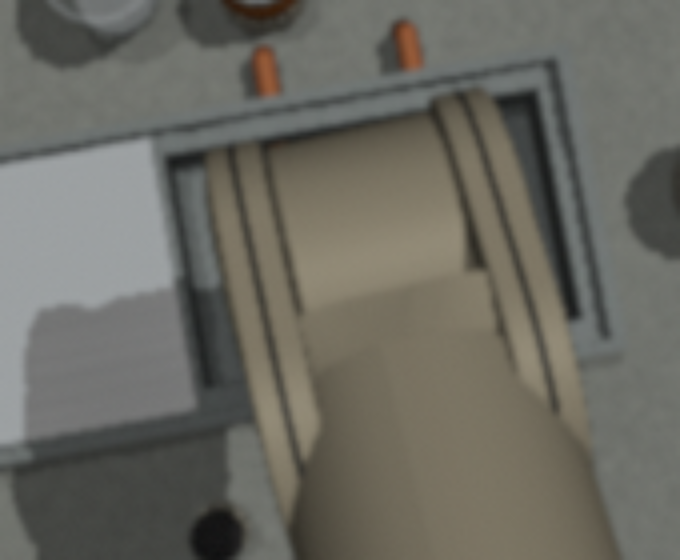

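View pics/s9z.png

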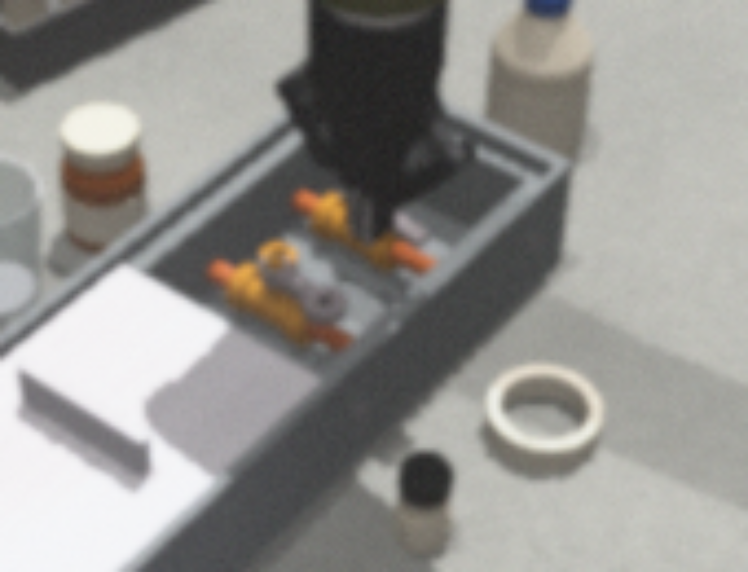

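The finger is above the gap between the two handles, on the -y side of the disc, which shows at about (325,300) in the side zoom. I'll go down into the gap.

Call:
{"name": "arm_command", "arguments": {"moves": [[[1, 0.3, 0, 0, 0], [1, 0.3, 0, 0, 0], [1, 0.3, 0, 0, 0], [1, 0.3, 0, 0, 0], [1, 0.2, 0, 0, 0], [1, 0.08, 0, 0, 0], [1, 0, 0, 0, 0]]]}}

```text
clock: 13.27
position: [0.5183, -0.0131, 0.1225]
ee_rot: [0.455, 0.541, -0.456, 0.54]
ft_force: [0.2, -0.3, -5.6]
grip_width: -0.003
```

```bash
python3 -c "
from path import *
need(*pt(.12,0),.121)
im=snap('side','s10')
cv2.imwrite('pics/s10z.png',cv2.resize(im[140:270,180:350],None,fx=4.4,fy=4.4)[:590,:,::-1])"
```

```text
t 13.27 p [ 0.5183 -0.0131  0.1225] yaw 9.77 tilt [-1.e+00 -1.e-03 -3.e-04] F [ 0.2 -0.3 -5.6] g -0.0
units [ 0.06  0.06 -0.44]
```

View pics/s10z.png

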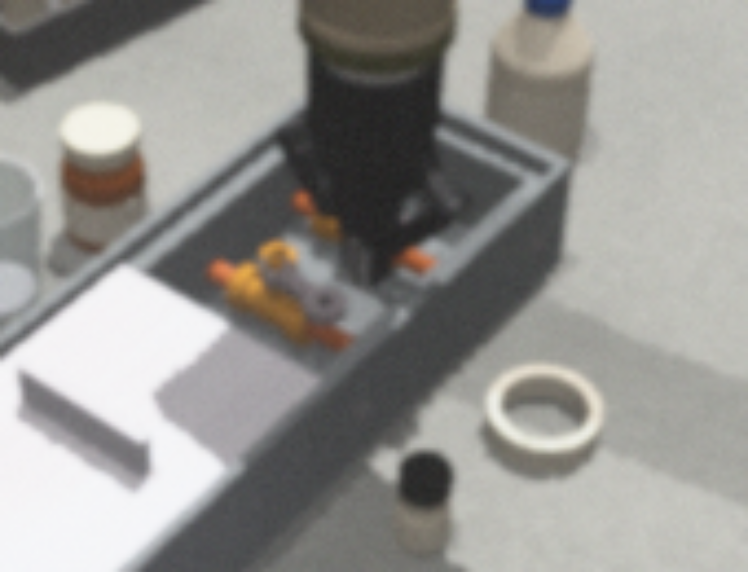

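Call:
{"name": "arm_command", "arguments": {"moves": [[[1, 0.06, 0.05, -0.2, 0], [1, 0, 0, -0.24, 0], [1, 0, -0.06, -0.15, 0], [1, 0, -0.06, -0.14, 0], [1, 0, -0.05, -0.14, 0], [1, 0, -0.04, -0.13, 0], [1, 0, -0.04, -0.14, 0], [1, 0, -0.03, -0.13, 0], [1, 0, 0, 0, 0]]]}}

```text
clock: 14.07
position: [0.5069, 0.0179, 0.1215]
ee_rot: [0.455, 0.541, -0.456, 0.541]
ft_force: [-0.6, -1.6, -5.0]
grip_width: -0.001
```

```bash
python3 -c "
from path import *
need(*pt(.66,0),.121)
im=snap('side','s11')
cv2.imwrite('pics/s11z.png',cv2.resize(im[140:270,180:350],None,fx=4.4,fy=4.4)[:590,:,::-1])"
```

```text
t 14.07 p [0.5069 0.0179 0.1215] yaw 9.81 tilt [-1.e+00 -9.e-04 -2.e-04] F [-0.6 -1.6 -5. ] g -0.0
units [0.02 0.02 0.03]
```

View pics/s11z.png

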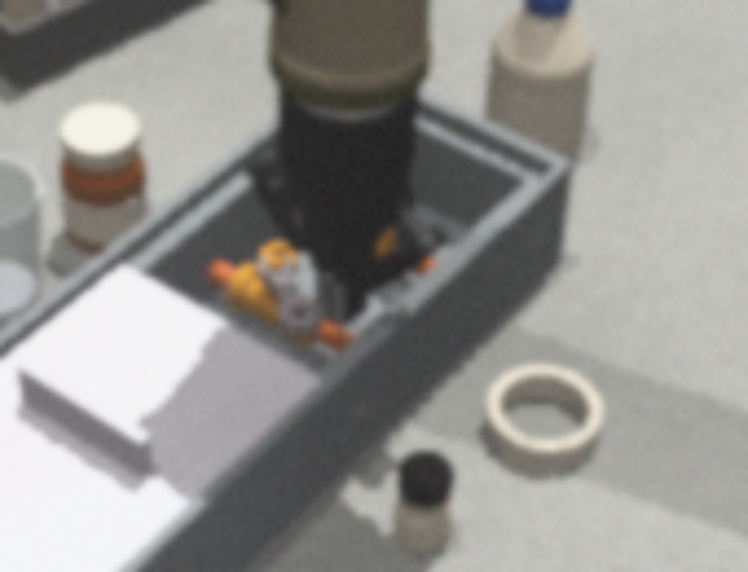

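Call:
{"name": "arm_command", "arguments": {"moves": [[[1, 0, 0, -0.16, 0], [1, 0, 0.01, -0.17, 0], [1, 0, 0.04, -0.18, 0], [1, 0, 0.07, -0.18, 0], [1, 0, 0.1, -0.18, 0], [1, 0, 0.12, -0.17, 0], [1, 0, 0.14, -0.15, 0], [1, 0, 0.14, -0.15, 0], [1, 0, 0, 0, 0]]]}}

```text
clock: 14.87
position: [0.5175, 0.0543, 0.1216]
ee_rot: [0.456, 0.541, -0.455, 0.541]
ft_force: [0.2, -0.8, -4.4]
grip_width: -0.0
```

```bash
python3 -c "
from path import *
need(*pt(1.38,0),.121)
im=snap('side','s12')
cv2.imwrite('pics/s12z.png',cv2.resize(im[140:270,180:350],None,fx=4.4,fy=4.4)[:590,:,::-1])"
```

```text
t 14.87 p [0.5175 0.0543 0.1216] yaw 9.84 tilt [-1.e+00  3.e-04 -1.e-03] F [ 0.2 -0.8 -4.4] g -0.0
units [ 0.03 -0.05  0.05]
```

View pics/s12z.png

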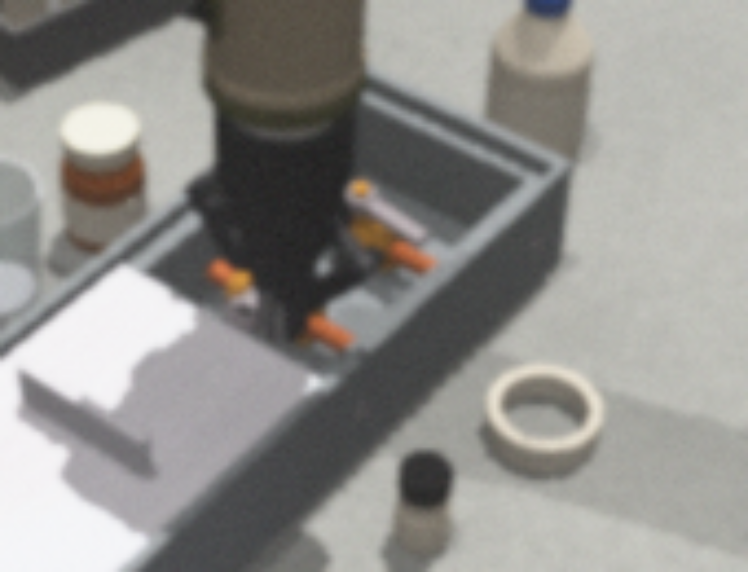

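Call:
{"name": "arm_command", "arguments": {"moves": [[[1, 0, 0.12, -0.1, 0], [1, 0, 0.13, -0.08, 0], [1, 0, 0.04, 0, 0]]]}}

```text
clock: 15.17
position: [0.5237, 0.0588, 0.1216]
ee_rot: [0.456, 0.541, -0.456, 0.541]
ft_force: [-2.6, -0.9, -5.1]
grip_width: -0.002
```

Call:
{"name": "arm_command", "arguments": {"moves": [[[1, 0, 0.08, 0, 0], [1, 0, 0, 0, 0]]]}}

```text
clock: 15.33
position: [0.5255, 0.0594, 0.1215]
ee_rot: [0.456, 0.541, -0.455, 0.541]
ft_force: [-3.0, 0.6, -4.9]
grip_width: -0.001
```

```bash
python3 -c "
from path import *
need(*pt(1.571,0),.121)"
```

```text
t 15.33 p [0.5255 0.0594 0.1215] yaw 9.79 tilt [-1.e+00 -3.e-04 -8.e-04] F [-3.   0.6 -4.9] g -0.0
units [ 0.02 -0.09 -0.05]
```

Still turning at about 3 N, so I'll keep going in small steps until the force rises.

Call:
{"name": "arm_command", "arguments": {"moves": [[[1, 0, 0.06, 0, 0], [1, 0, 0, 0, 0]]]}}

```text
clock: 15.5
position: [0.5266, 0.0595, 0.1215]
ee_rot: [0.455, 0.541, -0.456, 0.54]
ft_force: [-5.0, 1.3, -4.8]
grip_width: 0.004
```

Call:
{"name": "arm_command", "arguments": {"moves": [[[1, 0, 0.06, 0, 0], [1, 0, 0, 0, 0]]]}}

```text
clock: 15.67
position: [0.5272, 0.0597, 0.1212]
ee_rot: [0.455, 0.542, -0.456, 0.54]
ft_force: [-9.4, 0.2, -1.0]
grip_width: -0.004
```

Call:
{"name": "arm_command", "arguments": {"moves": [[[1, 0, 0.06, 0, 0], [1, 0, 0.04, 0, 0], [1, 0, 0, 0, 0]]]}}

```text
clock: 15.92
position: [0.5281, 0.06, 0.1208]
ee_rot: [0.454, 0.543, -0.457, 0.539]
ft_force: [-16.9, -0.4, 5.0]
grip_width: -0.003
```

```bash
python3 -c "
from path import *
need(*pt(1.571,0),.121)
im=snap('side','s13')
cv2.imwrite('pics/s13z.png',cv2.resize(im[140:270,180:350],None,fx=4.4,fy=4.4)[:590,:,::-1])"
```

```text
t 15.92 p [0.5281 0.06   0.1208] yaw 9.8 tilt [-1.0e+00 -7.2e-03 -1.0e-04] F [-16.9  -0.4   5. ] g -0.0
units [-0.   -0.2  -0.04]
```

View pics/s13z.png

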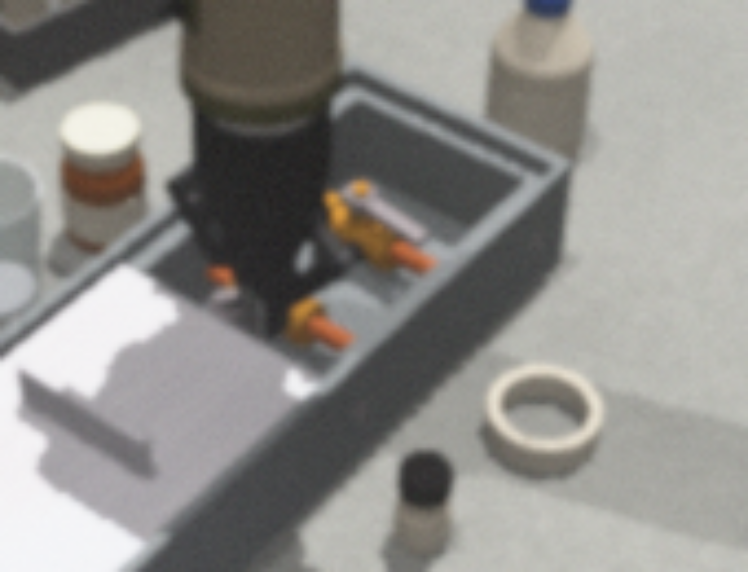

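The handle is firm at about 17 N, so it's at its stop. I'll back off, lift and move clear.

Call:
{"name": "arm_command", "arguments": {"moves": [[[1, 0, -0.2, 0, 0], [1, 0, -0.3, 0, 0], [1, -0.3, -0.1, 0, 0], [1, -0.6, 0, 0, 0], [1, -0.8, 0, 0, 0], [1, -0.8, 0, 0, 0], [1, -0.8, 0, 0, 0], [1, -0.8, 0, 0, 0], [1, -0.6, 0, 0.4, 0], [1, 0, 0, 0.8, 0], [1, 0, 0, 0.9, 0], [1, 0, 0, 0.9, 0]]]}}

```text
clock: 16.97
position: [0.5294, -0.0176, 0.2406]
ee_rot: [0.456, 0.54, -0.455, 0.542]
ft_force: [-0.1, -1.1, -5.4]
grip_width: -0.001
```

Call:
{"name": "arm_command", "arguments": {"moves": [[[1, 0, 0, 0.9, 0], [1, 0, 0, 0.9, 0], [1, 0, 0, 0.9, 0], [1, 0, 0, 0.9, 0], [1, 0, 0, 0.9, 0], [1, 0, 0, 0.9, 0], [1, 0, 0, 0.9, 0], [1, 0, 0, 0.9, 0], [1, 0, 0, 0.9, 0], [1, 0, 0, 0.6, 0], [1, 0, 0, 0.3, 0], [1, 0, 0, 0, 0]]]}}

```text
clock: 17.97
position: [0.5669, -0.2401, 0.2393]
ee_rot: [0.456, 0.54, -0.456, 0.54]
ft_force: [0.5, -0.9, -5.6]
grip_width: 0.002
```

```bash
python3 -c "
from path import *
need(*pt(1.571,0),.121)
im=snap('top','t14')
cv2.imwrite('pics/t14z.png',cv2.resize(im[140:280,85:335],None,fx=3.2,fy=3.2)[:590,:,::-1])
im=snap('side','s14')
cv2.imwrite('pics/s14z.png',cv2.resize(im[140:310,120:330],None,fx=3.5,fy=3.5)[:590,:,::-1])"
```

```text
t 17.97 p [ 0.5669 -0.2401  0.2393] yaw 9.63 tilt [-1.e+00  4.e-04  5.e-04] F [ 0.5 -0.9 -5.6] g 0.0
units [  4.73   0.28 -12.14]
```

View pics/t14z.png

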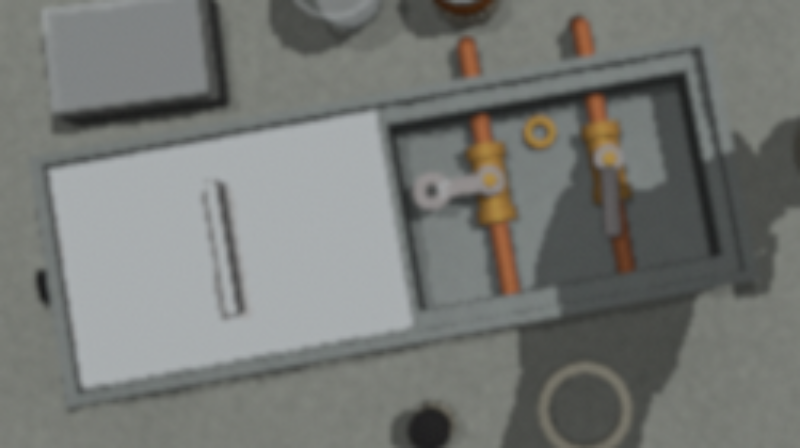

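View pics/s14z.png

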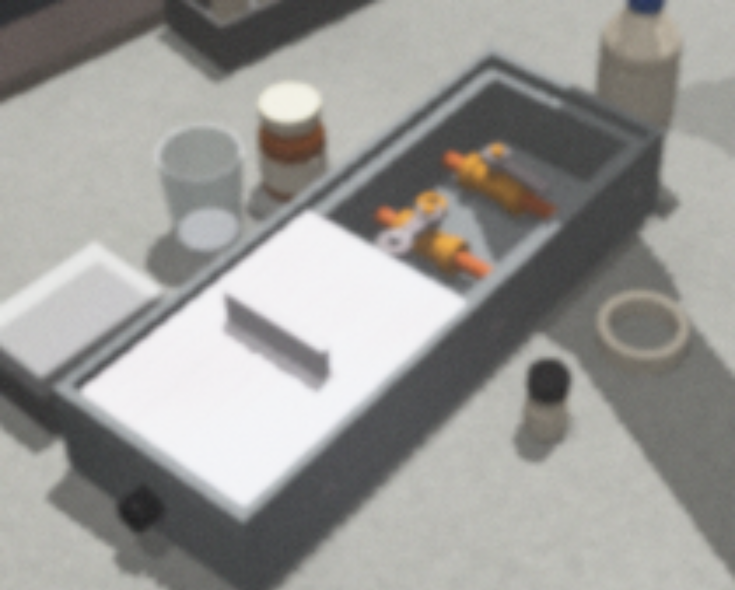

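The handle now lies along the box's y. In the zoomed top view it runs from (489,180) to (432,190), parallel to the box edge. The cover is against the stop, the plain handle and bystanders haven't moved, and the robot is clear.

```bash
python3 -c "
from workcell import manip
print(manip.hand_in())"
```

```text
the job is handed in; nothing more can be done
None
```

The cover is open against its end stop and the marked valve is fully shut. I handed the job in at about 18 s on the robot's clock, and it reports no verdict.

- **Cover:** I slid it along the guides with the shut fingers against the rib. It moved freely at about 4 N, then the force jumped to about 19 N at the end stop. The later pictures show its edge against the stop bar, and it had not moved by the end.
- **Marked handle:** This was the valve at box y -68 mm. I pushed the disc round at about 3 N until it went firm at about 17 N. In the last top view the handle is parallel to the box's long edge, to within about a degree by eye, pointing to +y.
- **Everything else:** By eye, the plain handle, the fitting and the things in view around the box are where they were. The robot finished clear of everything, with the fingertips about 37 mm above the top of the reagent bottle.

**Disagreements:**
- My first fit of the box's corners was off by up to 10 mm. I relied on the cover's corners, the valve hubs and contact with the stop instead, which agreed to a few mm.
- The trained networks placed a few points wrongly. One put `marked_tip` at the end stop, and I discarded it.

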